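Hold the lane gate open and push the vial rack home

ROBOT

A 7-joint arm with a two-finger parallel gripper is mounted at the origin on the work surface. World frame = base frame: x ahead of the robot, y to its left, z up, the work surface at z = 0. Lengths are in m, angles in rad, forces in N, time in s.
With the tool pointing down it reaches from about 0.425 to 0.825 m from the base axis. Payload 3.6 kg.
Tool frame: the origin (TCP) lies on the centre line of the jaws, within the pads' length; the fingertips stand 14 mm ahead of it and the grasp point (between the pads) lies 5 mm behind it; y points along the fingers, z is the direction in which the jaws open and shut, and the axes are right-handed (so a half turn about y gives the same grasp; the last joint's range is limited). The gripper opens to 93 mm and grips with 3 to 60 N. Pads are 15 mm wide; open, the fingers measure 128 mm over their backs; the gripper's body (75 mm by 188 mm) begins 65 mm behind the grasp point.
Start: joints at [1.101, 0.615, -0.013, 1.423, 0.008, 1.103, -0.04], TCP at [0.279, -0.587, 0.233] pointing down, gripper open.
Joint ranges: [-3.12, 3.12], [-0.3, 2.06], [-1.34, 1.32], [0.26, 2.42], [-1.36, 4.5], [0.01, 1.98], [-2.84, 2.84]. Speed limits (rad/s): [2.79, 2.79, 3.14, 3.14, 3.14, 3.14, 3.14].

INTERFACE

Orientations are given as a rotation vector (axis times angle).
In Python, from rig import env gives the robot as it stands.
- The arm moves only by the tool carry_out, never from a script. Its argument "plan" is a list of rows, each a list of 7 numbers: the shift along the world's x, y, z in m, then the turn, a rotation vector about the world's x, y, z in degrees, then the finger opening in m, from 0 to 0.093. In form: [[tx, ty, tz, ax, ay, az, jaw], ...]. A call has 1 to 12 rows; each row is the pose to reach, as a shift and turn from the pose commanded when the call began; what a row does not reach only later rows make up. A row lasts 1/10 s, in which the tool goes at most 50 mm and 8.59 degrees, less where a joint would pass 70% of its speed; a pose out of reach is approached as far as the arm can. A call with a gripper value outside its range is refused whole. The fingers move at their own pace and stop on an object; "newtons" is the grip in N (left out, the last holds). Time passes only in rows, so rows that repeat a pose let the fingers close. It gives the time, the measured TCP pose, the force and the opening at its end, in the units of the state.
- env.observe(): the state, without advancing time (a new reading comes with each control period).
- env.read_camera(name): name is "scene" or "side" or "wrist"; returns (picture, depth): 420x560x3 uint8, red, green, blue; 420x560 float32, m along the optical axis (not along the pixel's ray), 0 where there is no reading.
- env.camera_params(name): a dict with "intrinsics" (3x3 intrinsics, pixels), "xyz" and "rotation" of the camera in the world. Camera axes: x right, y up, looking along -z (the intrinsics and any distortion apply to the point x, -y, -z); pixel columns grow to the right and rows downward; lengths in m; the calibration is good to about 2 mm. A picture is of the moment at which its call begins: read the wrist's pose just before it. camera_params takes no time and is no camera call; for the wrist camera it gives the pose at the moment of the call.
- env.close_job(): hands the job in, once; it reports no verdict.
Trained networks look in the newest picture that a camera, given by its name, has taken for a name from the list of things; names that differ only in an ending like _2 or _b are one class to them, and where a whole thing is asked for, a point or a joint stands for the part that bears it (a point fixed in the world has none). Each returns a list of dicts, best first, with "conf" (0 to 1); they miss things now and then, are a little off and sometimes report something else, mostly with a low value. They report only what shows in the picture. A call takes as long as a camera call. They do not tell look-alikes from the thing itself.
- env.look_for(camera, query): "centre" ([column, row] in pixels, amid what is visible of it).
- env.silhouettes(camera, query): "pixels" (420x560 bool, what is visible of it) and "centre" ([column, row] in pixels, amid what is visible of it).
- env.place_of(camera, query): "centre" ([column, row] in pixels: a listed point, or the origin of a listed thing).
The state is a dict: "t": time; "joint_pos": joint angles; "qd": joint speeds; "tau": joint torques, N m; "tool_pos": TCP position; "eef_rot": TCP orientation; "force": force on the tool from outside, world axes, zero at the start; "ft_torque": the same for the moment, N m; "finger_gap": opening from 0.0 (shut) to 1.0 (fully open).
Only numpy, scipy, OpenCV 4.12 (cv2) and the standard library are available. Lean on these libraries where they do the work, as an engineer would, in place of code of your own. Each camera call takes 0.05 s, during which the arm holds its last target.

TASK

Press the long yellow bar down with one fingertip to swing the red gate up, and keep it held open while another fingertip pushes the white vial rack along the lane, past the gate and fully home against the end stop; then let the gate close behind it and move clear. Only push the rack, never lift or tip it, do not ram it into the gate or let the gate drop on it, and leave the bottle, beaker and jar where they are.

Things in the scene. Friction and masses are not known exactly. Their poses are not given: they have to be found in the camera images.
- lane: Fixed straight loading lane, blue base 345 x 100 x 12 mm. Origin at table level on the lane's centreline, under the gate. x: pushing direction (towards the end stop), y: left of it, z up. Floor at z = 12; inner width 56 (y = -28 to 28); aluminium walls 5 thick, tops at z = 32. The gate lies in the plane x = 0; the yellow press bar is on the -y side.
- entry (a point): Open start of the lane, on the centreline at floor height (lane x = -225, y = 0, z = 12 mm).
- stop (a point): Centre of the end stop's face at floor height (lane x = 115, y = 0, z = 12 mm). The dark stop is 8 thick, top at z = 46.
- hinge (a point): Point of the gate's hinge axis in the gate plane (lane x = 0, y = -47, z = 52 mm). The axis runs parallel to the lane's x, on three dark posts 10 x 12 mm in section at lane x = -215, -100 and 30, tops at z = 60; they stand between the lane and the press bar.
- rack: Loose white rack with eight blue-capped vials fixed in it, 95 long (x, along the lane) x 53 wide, 0.15 to 0.31 kg; flat end plates 52 high, caps to 60. Origin: centre of its underside. Starts on the lane floor before the gate (lane x -150 to -105 mm). Home, its front end touches the stop: origin at lane x = 67.5, back end 20 mm past the gate plane. Slides at 1 to 4 N.
- gate (a joint): Gate angle in rad: 0 = shut (leaf level across the lane), 1.30 = fully open, at its stop. The leaf clears the rack from about 1.0 upward. A spring (0.04 N m shut, 0.10 N m open: about 3 N at the bar) shuts it as soon as it is let go. The rack cannot push it open.
- leaf_tip (a point): Free end of the red gate leaf, at mid-height. The leaf is 38 long x 8 thick (along the lane) x 18 high. Shut, it reaches from the axis to lane y = -9 mm between z = 49 and 67, in the rack's way. Open, it stands up beside the lane, at most 97 mm above the table.
- bar_edge (a point): Middle of the outer edge of the yellow press bar, a plate rigid with the gate: lane x = -235 to 45 mm, 4 thick, 16 to 62 mm from the hinge axis, -y side. Shut, it slopes up outwards 50 deg (edge 100 mm up); pressed down it opens the gate, at 1.2 rad sloping down 19 deg: a fingertip at lane y = -86 is then about 45 mm up, a second one level with it reaches the rack's end plate. Tips slide on it.
- reagent_bottle: Bystander: amber bottle with blue cap, diameter 54, height 105; origin at the centre of its underside. Leave it alone.
- beaker: Bystander: glass beaker, diameter 60, height 75; origin at the centre of its underside. Leave it alone.
- salt_jar: Bystander: white jar, diameter 52, height 70; origin at the centre of its underside. Leave it alone.
There are look-alikes about, which are no part of the job. What is shaped like the rack but purple is not meant.

How it is judged:
By the outcome, as a careful person would: the job done as asked, in the order asked, and still so for the second after the job is handed in, with the robot touching nothing.
It also fails if it takes over 43 s, if anything falls off the work surface, if the arm or the gripper's body presses on something with over 40 N, if the wrist force passes 120 N, or if a joint passes its speed limit or range.

## Working session

There is one attempt and no reset: what is moved stays moved. The work goes in short steps, Python scripts to look and compute and a tool call to move; the robot and the scene stay as the last step left them, time stands still between calls to the robot, and variables do not carry over. Pictures are saved under pics/ and viewed, and the job is handed in when it is done.

Besides the shell and the picture viewer there is one more tool, called by a JSON object that holds its "name" and its "arguments". carry_out: Moves the arm, as the interface text tells. Its arguments: {"type":"object","properties":{"plan":{"type":"array","items":{"type":"array","items":{"type":"number"}}},"newtons":{"type":"number"}},"required":["plan"]}

```bash
ls; mkdir -p pics
cat > h.py <<'E'
import numpy as np, cv2
from rig import env
def save(name,fn):
    p,d=env.read_camera(name); cv2.imwrite('pics/'+fn,p[:,:,::-1]); return p,d
def proj(cp,P):
    P=np.atleast_2d(P); R=np.array(cp['rotation']); 
    if R.shape!=(3,3): R=cv2.Rodrigues(R.astype(float))[0]
    c=(P-np.array(cp['xyz']))@R; K=np.array(cp['intrinsics'])
    q=np.stack([c[:,0],-c[:,1],-c[:,2]],1)@K.T
    return q[:,:2]/q[:,2:]
def unproj(cp,uv,dep):
    R=np.array(cp['rotation'])
    if R.shape!=(3,3): R=cv2.Rodrigues(R.astype(float))[0]
    K=np.array(cp['intrinsics']); uv=np.atleast_2d(uv); dep=np.atleast_1d(dep)
    r=np.c_[uv,np.ones(len(uv))]@np.linalg.inv(K).T*dep[:,None]
    return np.stack([r[:,0],-r[:,1],-r[:,2]],1)@R.T+np.array(cp['xyz'])
def onz(cp,uv,z):
    o=np.array(cp['xyz']); a=unproj(cp,uv,np.ones(len(np.atleast_2d(uv))))-o
    return o+a*((z-o[2])/a[:,2])[:,None]
E
python3 - <<'E'
from h import *
s=env.observe(); print({k:np.round(v,4) for k,v in s.items()})
for n in ['scene','side']:
    save(n,n+'0.png'); print(n,env.camera_params(n))
    for q in ['lane','entry','stop','hinge','rack','gate','leaf_tip','bar_edge','reagent_bottle','beaker','salt_jar']:
        try: print(n,q,[(round(r['conf'],2),np.round(r['centre'],1)) for r in env.place_of(n,q)][:3])
        except Exception as e: print(q,e)
print(env.observe()['t'])
E
```

```text
pics
{'t': np.float64(0.0), 'joint_pos': array([ 1.1005,  0.6159, -0.0126,  1.4249,  0.0081,  1.1034, -0.0404]), 'qd': array([-0.0006, -0.0001,  0.    ,  0.0002,  0.0006, -0.0007,  0.0009]), 'tau': array([ 0.00000e+00, -4.58932e+01,  2.09100e-01, -1.65744e+01,
       -6.11000e-02,  2.05000e-02,  2.00000e-04]), 'tool_pos': array([ 0.2788, -0.5864,  0.2315]), 'eef_rot': array([-0.4464,  1.9781, -1.9732]), 'force': array([ 0.7681, -0.2238, -0.0826]), 'ft_torque': array([-0.0033,  0.0293, -0.0016]), 'finger_gap': np.float64(0.9994)}
scene {'intrinsics': array([[504.87142858,   0.        , 287.73256213],
       [  0.        , 504.87142858, 209.73016163],
       [  0.        ,   0.        ,   1.        ]]), 'xyz': array([1.05460045, 0.0696227 , 0.8160708 ]), 'rotation': array([0.38584069, 0.47170283, 1.73485375])}
scene lane [(0.87, array([213.7, 205.5]))]
scene entry [(0.8, array([324.6, 252.9]))]
scene stop [(0.85, array([161.6, 180.7]))]
scene hinge [(0.56, array([221.7, 171.9]))]
scene rack [(0.83, array([369.1, 325.2])), (0.7, array([272.9, 228.9]))]
gate it knows: bar_edge, beaker, e
[... 530 characters left out ...]
 1.27650003, 2.85386285])}
side lane [(0.73, array([275.6, 209.7]))]
side entry [(0.96, array([245.9, 282.6]))]
side stop [(0.57, array([285.3, 173.1]))]
side hinge [(0.77, array([291.8, 194.3]))]
side rack [(0.93, array([181.6, 324.8])), (0.61, array([259.4, 236.8]))]
gate it knows: bar_edge, beaker, entry, hinge, lane, leaf_tip, rack, reagent_bottle, salt_jar, stop
side leaf_tip [(0.76, array([275.4, 186.5]))]
side bar_edge [(0.75, array([305.5, 208.3]))]
side reagent_bottle [(0.67, array([224.1, 197. ]))]
side beaker [(0.78, array([186.7, 250. ])), (0.16, array([277. , 191.1]))]
side salt_jar [(0.72, array([325.6, 170.2])), (0.54, array([277.2, 213. ])), (0.29, array([283.3, 173.3]))]
1.1
```

View pics/scene0.png

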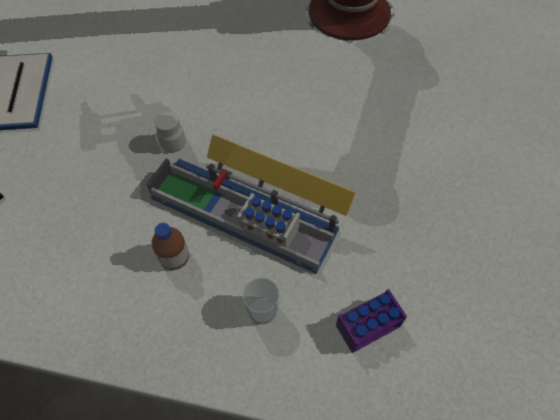

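View pics/side0.png

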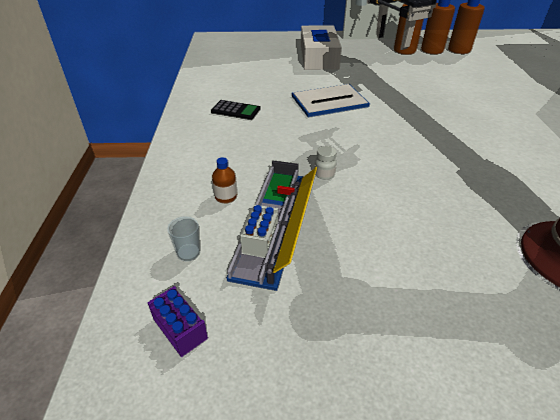

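Run:
```python
from h import *
c1=env.camera_params('scene');c2=env.camera_params('side')
def tri(a,b):
    o1=c1['xyz'];o2=c2['xyz']
    d1=unproj(c1,[a],[1.])[0]-o1; d2=unproj(c2,[b],[1.])[0]-o2
    st=np.linalg.lstsq(np.c_[d1,-d2],o2-o1,rcond=None)[0]
    p,q=o1+d1*st[0],o2+d2*st[1]
    return (p+q)/2,np.linalg.norm(p-q)
for n,a,b in [('lane',[213.7,205.5],[275.6,209.7]),('entry',[324.6,252.9],[245.9,282.6]),('stop',[161.6,180.7],[285.3,173.1]),('hinge',[221.7,171.9],[291.8,194.3]),('rack',[272.9,228.9],[259.4,236.8]),('purple?',[369.1,325.2],[181.6,324.8]),('leaf',[216.3,184.9],[275.4,186.5]),('bar',[285,161],[305.5,208.3]),('beaker',[260.3,308.3],[186.7,250]),('jar',[171.2,143.9],[325.6,170.2])]:
    p,e=tri(a,b); print(n,np.round(p,4),round(e,4))
print(onz(c2,[[224.1,197]],0))
```

```text
lane [ 0.6007 -0.1683 -0.0083] 0.0041
entry [0.6608 0.0549 0.0076] 0.001
stop [ 0.577  -0.277   0.0127] 0.002
hinge [ 0.5633 -0.1557  0.0505] 0.0088
rack [ 0.6387 -0.0449  0.0248] 0.0056
purple? [0.7709 0.1463 0.0073] 0.0074
leaf [ 0.6018 -0.1534  0.0716] 0.0014
bar [ 0.5472 -0.0419  0.1053] 0.0028
beaker [ 0.7845 -0.0318  0.0066] 0.003
jar [ 0.477  -0.2948  0.003 ] 0.0105
[[ 0.72365411 -0.20417567  0.        ]]
```

The scene view shows the lane running from about (325,250) at the entry to (160,180) at the green end and dark stop. The yellow bar is above it, the white rack is at (270,218), and the purple look-alike is at (370,320). In the side view the white rack is at (260,232) and the bottle (224,182), beaker (185,238) and jar (326,163) stand clear. Next I fit the lane pose.

```bash
cat > fit.py <<'E'
from h import *
from scipy.optimize import least_squares
def L2W(p,P):
    c,s=np.cos(p[2]),np.sin(p[2]); P=np.atleast_2d(P)/1000.
    return np.c_[p[0]+c*P[:,0]-s*P[:,1],p[1]+s*P[:,0]+c*P[:,1],P[:,2]]
def W2L(p,W):
    c,s=np.cos(p[2]),np.sin(p[2]); W=np.atleast_2d(W); d=W[:,:2]-p[:2]
    return np.c_[c*d[:,0]+s*d[:,1],-s*d[:,0]+c*d[:,1],W[:,2]]*1000
E
cat > s1.py <<'E'
from fit import *
c={'scene':env.camera_params('scene'),'side':env.camera_params('side')}
be=[-95,-47-62*np.cos(np.radians(50)),100]
pts=[('scene',[-225,0,12],[324.6,252.9]),('scene',[115,0,12],[161.6,180.7]),('scene',[0,-9,58],[216.3,184.9]),('scene',be,[285,161]),('scene',[0,-47,52],[221.7,171.9]),
('side',[-225,0,12],[245.9,282.6]),('side',[115,0,12],[285.3,173.1]),('side',[0,-9,58],[275.4,186.5]),('side',be,[305.5,208.3]),('side',[0,-47,52],[291.8,194.3])]
f=lambda p: np.concatenate([(proj(c[n],L2W(p,P))[0]-u) for n,P,u in pts])
r=least_squares(f,[.605,-.163,-1.82],loss='soft_l1'); p=r.x; print(p,np.degrees(p[2])); print(np.round(f(p).reshape(-1,2),1))
np.save('lane.npy',p)
# overlay
for n in c:
    im=cv2.imread(f'pics/{n}0.png'); im=cv2.resize(im,None,fx=1,fy=1)
    def poly(P,col,cl=True):
        cv2.polylines(im,[np.round(proj(c[n],L2W(p,P))*16).astype(np.int32)],cl,col,1,cv2.LINE_AA,4)
    poly([[-225,-50,12],[120,-50,12],[120,50,12],[-225,50,12]],(255,255,0))
    poly([[-225,-28,32],[115,-28,32],[115,28,32],[-225,28,32]],(0,255,0))
    a=np.radians(50);C,S=np.cos(a),np.sin(a)
    poly([[-235,-47-16*C,52+16*S],[45,-47-16*C,52+16*S],[45,-47-62*C,52+62*S],[-235,-47-62*C,52+62*S]],(0,0,255))
    uv=proj(c[n],L2W(p,[-60,0,40]))[0]; x0,y0=int(uv[0]-110),int(uv[1]-90)
    cv2.imwrite(f'pics/ov_{n}.png',cv2.resize(im[max(y0,0):y0+180,max(x0,0):x0+220],None,fx=3.3,fy=3.3,interpolation=cv2.INTER_CUBIC))
E
python3 s1.py
```

```text
[ 0.60608682 -0.16301217 -1.82115153] -104.34429646760051
[[ 0.2 -0.3]
 [ 1.1  0.2]
 [-2.3  1.8]
 [-4.2 -0.5]
 [ 3.3  1.1]
 [-0.5 -1.6]
 [-0.5  1.1]
 [ 2.2  2.4]
 [ 0.  -0.1]
 [ 2.7 -0.7]]
```

View pics/ov_scene.png

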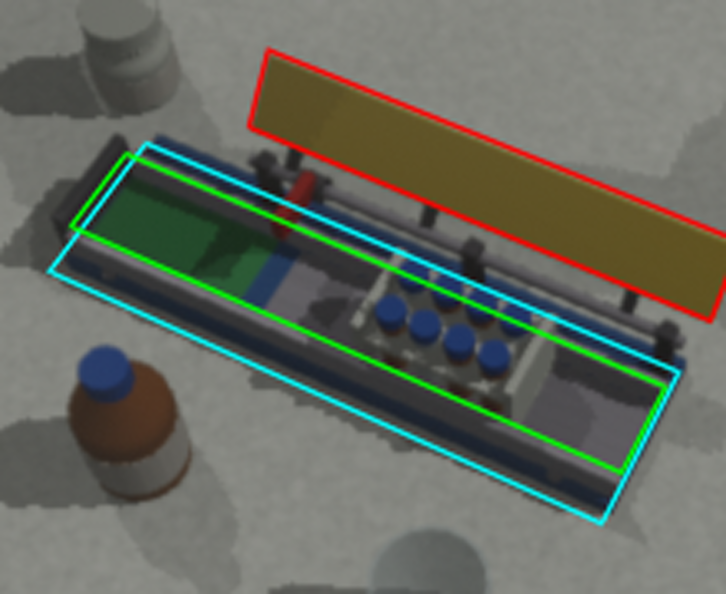

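View pics/ov_side.png

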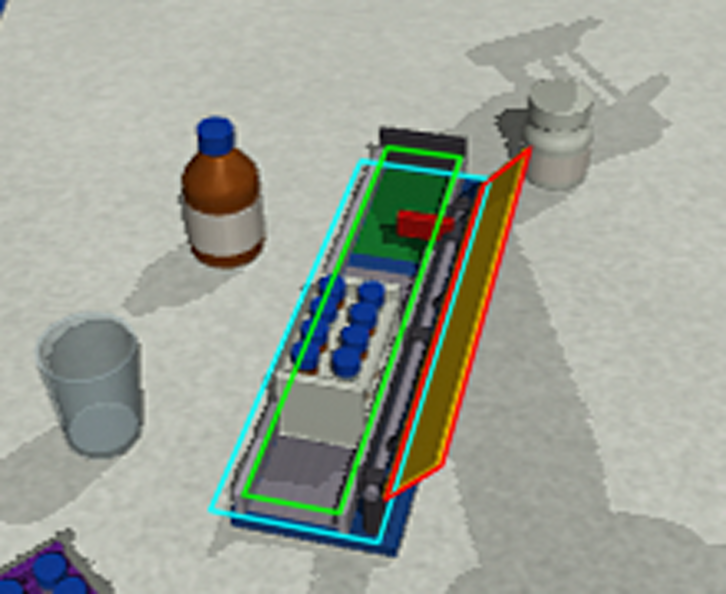

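Run:
```python
from fit import *
p=np.load('lane.npy')
# depth cloud
for n in ['scene','side']:
    im,d=save(n,n+'1.png'); cp=env.camera_params(n)
    v,u=np.nonzero(d>0); W=unproj(cp,np.c_[u,v],d[v,u]); L=W2L(p,W); col=im[v,u].astype(int)
    r,g,b=col.T
    inb=(L[:,0]>-260)&(L[:,0]<140)&(L[:,1]>-130)&(L[:,1]<60)
    yel=inb&(r>120)&(g>90)&(b<80)
    blue=inb&(b>90)&(r<70)&(g<110)
    print(n,'table z',np.median(L[(L[:,2]<15)&~inb][:,2]))
    Y=L[yel]; print('yellow',yel.sum(),np.percentile(Y,[1,5,50,95,99],axis=0).round(1).tolist())
    # rack: high things in lane
    k=inb&(abs(L[:,1])<27)&(L[:,2]>50)&(L[:,0]<-10)&(L[:,0]>-230)
    print('rack',k.sum(),np.percentile(L[k],[1,5,50,95,99],axis=0).round(1).tolist())
    w=inb&(L[:,2]>25)&(L[:,2]<38)&(r>90)&(abs(L[:,1])>20)&(abs(L[:,1])<40)
    if w.sum()>5: print('wall',w.sum(), np.percentile(L[w&(L[:,1]>0)],[5,50,95],axis=0).round(1).tolist())
    fl=inb&(abs(L[:,1])<20)&(L[:,0]>20)&(L[:,0]<105); print('floor z',np.percentile(L[fl][:,2],[10,50,90]).round(1))
s=env.observe();print(s['t'],s['tool_pos']); R=cv2.Rodrigues(s['eef_rot'])[0]; print(R.round(3))
print('lane y world',L2W(p,[[0,1000,0]])-L2W(p,[[0,0,0]]))
```

```text
scene table z -0.19981836866844738
yellow 65 [[-231.6, -86.2, 97.5], [-226.2, -85.8, 98.0], [-153.8, -84.1, 100.1], [-33.9, -82.9, 101.7], [-11.5, -82.7, 102.0]]
rack 1516 [[-161.8, -23.6, 52.1], [-159.7, -17.3, 53.4], [-116.9, 5.1, 63.8], [-71.8, 24.6, 73.2], [-68.1, 26.6, 74.4]]
wall 428 [[-216.7, 29.4, 29.6], [-4.4, 31.8, 32.1], [94.3, 34.2, 34.1]]
floor z [10.5 12.4 14.4]
side table z -0.4666086722894258
yellow 250 [[-235.9, -86.3, 67.0], [-235.3, -86.0, 72.3], [-145.7, -83.8, 99.3], [20.4, -61.8, 101.3], [39.3, -56.8, 101.8]]
rack 1017 [[-162.5, -25.9, 50.5], [-161.4, -24.6, 53.2], [-125.5, -1.6, 63.8], [-72.2, 20.9, 73.0], [-68.1, 26.2, 73.7]]
wall 443 [[-223.5, 25.0, 29.1], [-155.3, 30.8, 32.0], [92.5, 33.4, 33.7]]
floor z [11.  12.5 13.8]
1.2 [ 0.27910123 -0.58699959  0.23265047]
[[-0.903  0.     0.429]
 [-0.429  0.    -0.903]
 [-0.    -1.    -0.   ]]
lane y world [[ 0.96882448 -0.2477481   0.        ]]
```

The fit holds up: the rack spans lane x from -163 to -68 mm (95 long), the walls and bar edge agree to about 1 mm, and the base plate is simply off-centre. Next I travel high to a point behind the rack with the jaws across the lane.

{"name": "carry_out", "arguments": {"plan": [[0.02,0.035,0,0,0,4.2,0.075],[0.044,0.078,0,0,0,8.4,0.075],[0.068,0.121,0,0,0,12.6,0.075],[0.092,0.164,0,0,0,16.8,0.075],[0.116,0.207,0,0,0,21,0.075],[0.14,0.25,0,0,0,25.2,0.075],[0.164,0.293,0,0,0,29.4,0.075],[0.188,0.336,0,0,0,33.6,0.075],[0.212,0.379,0,0,0,37.8,0.075],[0.236,0.422,0,0,0,42,0.075],[0.26,0.465,0,0,0,46.2,0.075],[0.284,0.508,0,0,0,50.3,0.075]]}}

```text
t: 2.4
tool_pos: [0.564, -0.0774, 0.233]
eef_rot: [-1.082, 1.388, -1.389]
force: [1.5, -0.0, -0.2]
finger_gap: 0.807
```

{"name": "carry_out", "arguments": {"plan": [[0.02,0.035,0,0,0,0,0.075],[0.04,0.07,0,0,0,0,0.075],[0.055,0.095,-0.01,0,0,0,0.075],[0.0585,0.1025,-0.04,0,0,0,0.075],[0.0585,0.1025,-0.068,0,0,0,0.075],[0.0585,0.1025,-0.068,0,0,0,0.075],[0.0585,0.1025,-0.068,0,0,0,0.075]]}}

```text
t: 3.1
tool_pos: [0.6217, 0.0231, 0.1649]
eef_rot: [-1.081, 1.391, -1.391]
force: [0.1, 0.3, -0.5]
finger_gap: 0.807
```

```bash
cat > look.py <<'E'
from fit import *
import sys
p=np.load('lane.npy')+[.0008,-.0002,0]
s=env.observe(); t=np.array(s['tool_pos']); R=cv2.Rodrigues(np.array(s['eef_rot']))[0]
print('t',s['t'],'TCP lane mm',W2L(p,t).round(1),'gap mm',round(s['finger_gap']*93,1),'force',np.round(s['force'],1))
ax=W2L(p,[R[:,2]+np.r_[p[:2],0]])/1000; print('jaw axis in lane',ax.round(3),'fingers dir',R[:,1].round(3))
for n in sys.argv[2:]:
    im,d=save(n,sys.argv[1]+'_'+n+'.png'); cp=env.camera_params(n)
    uv=proj(cp,L2W(p,[-60,0,40]))[0]; 
    if n!='wrist':
        x0,y0=max(int(uv[0]-110),0),max(int(uv[1]-95),0); im=cv2.resize(im[y0:y0+180,x0:x0+220],None,fx=3.3,fy=3.3,interpolation=cv2.INTER_CUBIC); print(n,'crop',x0,y0)
        cv2.imwrite(f'pics/{sys.argv[1]}_{n}.png',im[:,:,::-1])
E
python3 look.py a scene side wrist
```

```text
t 3.1 TCP lane mm [[-184.2  -31.8  164.9]] gap mm 75.1 force [ 0.1  0.3 -0.5]
jaw axis in lane [[-0.001  1.    -0.   ]] fingers dir [-0. -0. -1.]
scene crop 131 113
side crop 156 117
```

View pics/a_scene.png

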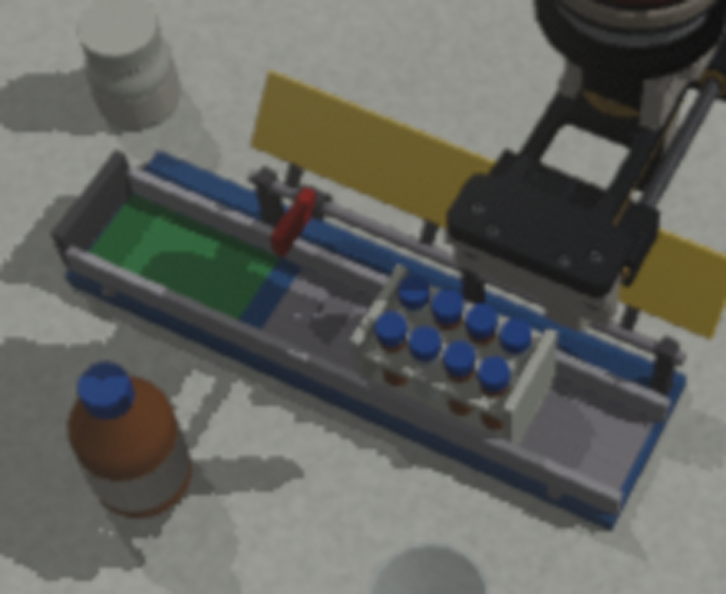

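View pics/a_side.png

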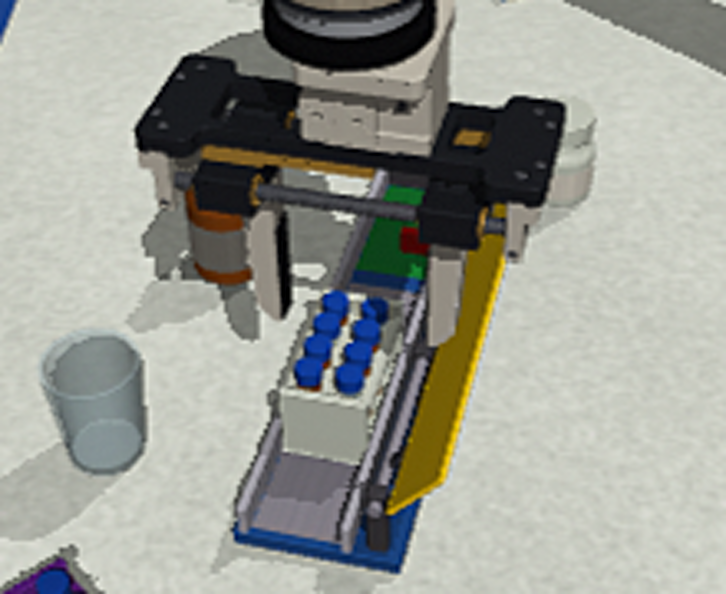

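View pics/a_wrist.png

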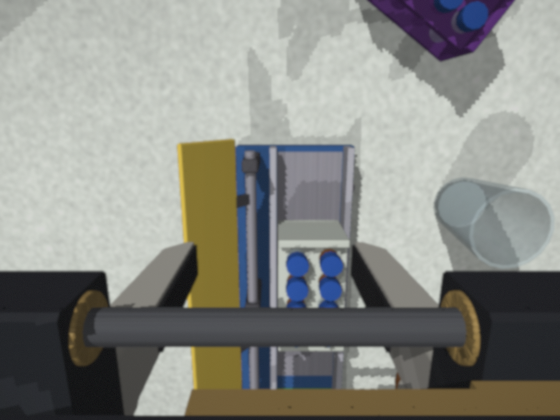

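Run:
```python
from fit import *
p=np.load('lane.npy')+[.0008,-.0002,0]
P=[[-184,-32-37.5,151],[-184,-32+37.5,151],[-184,-32-55,151],[-184,-32+55,151]]
cs=env.camera_params('side');print(((proj(cs,L2W(p,P))-[156,117])*3.3).round())
cw=env.camera_params('wrist');print(proj(cw,L2W(p,P)).round())
P=[[-184,-32-37.5,45],[-184,-32+37.5,45]]
print(proj(cw,L2W(p,[[-162,0,64],[-162,-26,64],[-235,-87,100]])).round())
```

```text
[[432. 335.]
 [292. 312.]
 [465. 340.]
 [260. 307.]]
[[197. 260.]
 [349. 260.]
 [162. 260.]
 [384. 260.]]
[[316. 240.]
 [281. 240.]
 [180. 146.]]
```

The projected fingertips match the pictures to a few pixels: side view (292,312) and (432,335), wrist view (197,260) and (349,260). Now I press down, slightly inboard of the bar edge.

{"name": "carry_out", "arguments": {"plan": [[0.004,-0.001,-0.015,0,0,0,0.075],[0.004,-0.001,-0.03,0,0,0,0.075],[0.004,-0.001,-0.04,0,0,0,0.075],[0.004,-0.001,-0.048,0,0,0,0.075],[0.004,-0.001,-0.056,0,0,0,0.075],[0.004,-0.001,-0.064,0,0,0,0.075],[0.004,-0.001,-0.072,0,0,0,0.075],[0.004,-0.001,-0.08,0,0,0,0.075]]}}

```text
t: 4.05
tool_pos: [0.626, 0.0226, 0.0845]
eef_rot: [-1.08, 1.39, -1.391]
force: [0.6, -0.2, 2.2]
finger_gap: 0.804
```

```bash
python3 look.py b side scene
```

```text
t 4.05 TCP lane mm [[-184.8  -27.5   84.5]] gap mm 74.8 force [ 0.6 -0.2  2.2]
jaw axis in lane [[-0.001  1.     0.001]] fingers dir [ 0.001  0.    -1.   ]
side crop 156 117
scene crop 131 113
```

View pics/b_side.png

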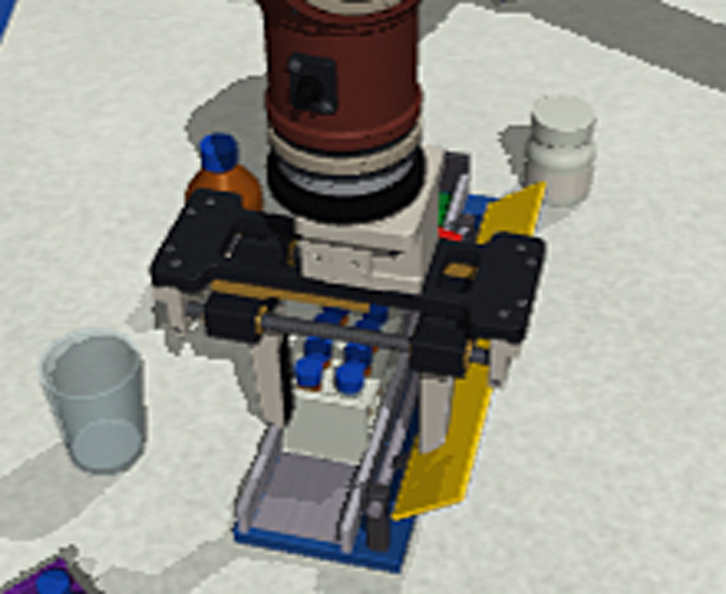

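View pics/b_scene.png

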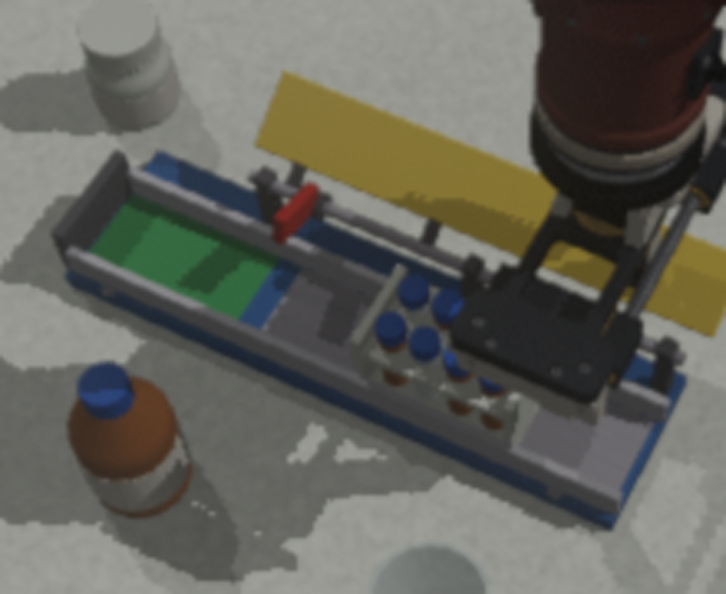

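{"name": "carry_out", "arguments": {"plan": [[0,0,-0.006,0,0,0,0.075],[-0.001,0,-0.012,0,0,0,0.077],[-0.003,0.001,-0.017,0,0,0,0.08],[-0.005,0.001,-0.021,0,0,0,0.082],[-0.007,0.002,-0.024,0,0,0,0.085],[-0.009,0.0025,-0.026,0,0,0,0.085],[-0.009,0.0025,-0.028,0,0,0,0.085],[-0.009,0.0025,-0.028,0,0,0,0.085]]}}

```text
t: 4.95
tool_pos: [0.616, 0.025, 0.0563]
eef_rot: [-1.082, 1.391, -1.39]
force: [0.3, -0.0, 3.0]
finger_gap: 0.909
```

```bash
python3 look.py c side scene
```

```text
t 4.95 TCP lane mm [[-184.6  -37.8   56.3]] gap mm 84.6 force [ 0.3 -0.   3. ]
jaw axis in lane [[-0.001  1.    -0.001]] fingers dir [-0.001 -0.    -1.   ]
side crop 156 117
scene crop 131 113
```

View pics/c_side.png

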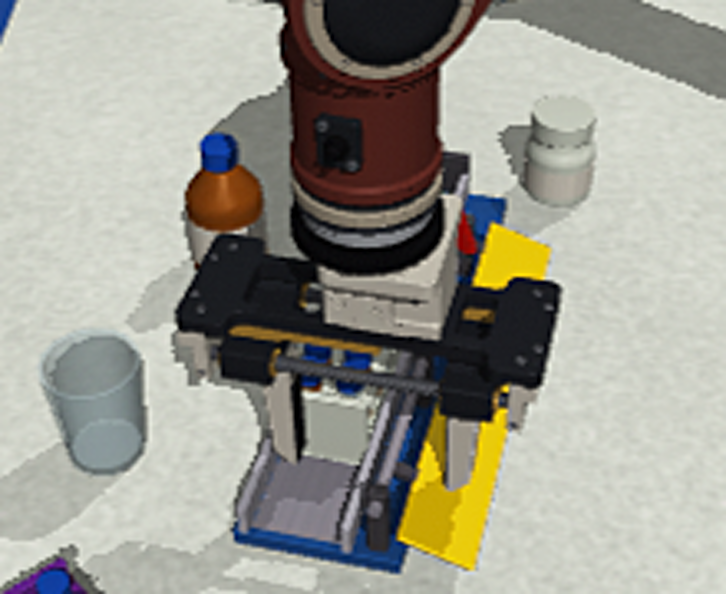

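View pics/c_scene.png

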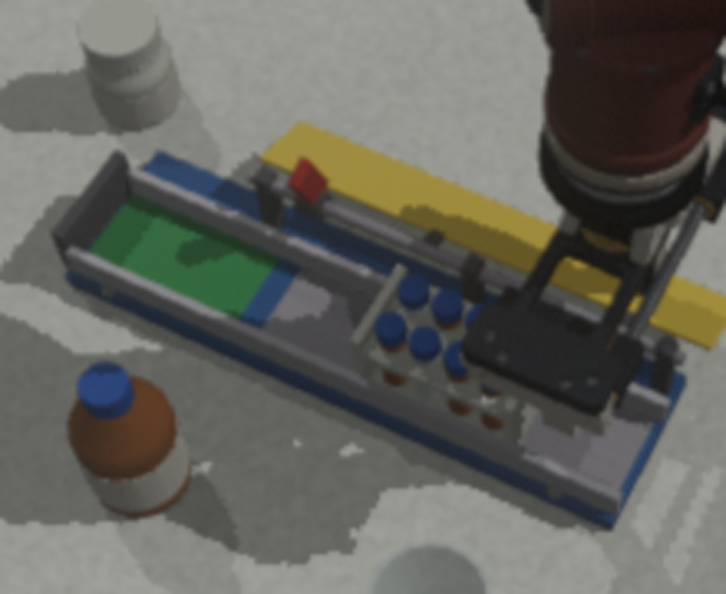

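```bash
cat > gate.py <<'E'
from fit import *
p=np.load('lane.npy')+[.0008,-.0002,0]
for n in ['scene','side']:
    im,d=env.read_camera(n); cp=env.camera_params(n)
    v,u=np.nonzero(d>0); L=W2L(p,unproj(cp,np.c_[u,v],d[v,u])); r,g,b=im[v,u].astype(int).T
    k=(r>1.3*b+20)&(g>1.2*b+10)&(abs(r-g)<0.35*r)&(L[:,0]>-240)&(L[:,0]<50)&(L[:,1]<-55)&(L[:,1]>-115)&(L[:,2]>20)&(L[:,2]<110)
    Y=L[k]
    if len(Y)>30:
        a=np.polyfit(Y[:,1],Y[:,2],1); sl=np.degrees(np.arctan(-a[0])); print(n,len(Y),'slope up outward',sl.round(1),'gate rad',np.radians(50-sl).round(3),'z at y=-86',np.polyval(a,-86).round(1),'yrange',np.percentile(Y[:,1],[2,98]).round(1))
    k=(r>100)&(g<60)&(b<60)&(abs(L[:,0])<12)&(L[:,1]>-80)&(L[:,1]<10)&(L[:,2]>40)
    if k.sum()>5: print(n,'leaf',np.percentile(L[k],[2,50,98],axis=0).round(1).tolist())
    k=(abs(L[:,1])<26)&(L[:,2]>56)&(L[:,2]<76)&(L[:,0]<118)&(r<90)&(b>100)
    if k.sum()>5: print(n,'caps x',np.percentile(L[k],[1,99],axis=0).round(1).tolist())
E
python3 gate.py
```

```text
scene 1917 slope up outward -19.4 gate rad 1.211 z at y=-86 39.7 yrange [-103.1  -61.3]
scene leaf [[-5.4, -45.9, 85.7], [-2.8, -39.4, 88.7], [0.5, -33.1, 91.6]]
side 1175 slope up outward -18.2 gate rad 1.19 z at y=-86 40.7 yrange [-104.7  -63.1]
side leaf [[-6.4, -58.5, 59.0], [-3.8, -52.8, 68.2], [-0.9, -49.1, 85.5]]
side caps x [[-153.0, -19.2, 58.4], [-125.0, 15.8, 74.2]]
```

The gate is at about 1.20 rad from both cameras. The bar force is about 3 N. Now the push starts.

{"name": "carry_out", "arguments": {"plan": [[-0.0012,-0.0048,-0.001,0,0,0,0.085],[-0.0025,-0.0097,-0.0015,0,0,0,0.085],[-0.0032,-0.0126,-0.0015,0,0,0,0.085],[-0.004,-0.0155,-0.0015,0,0,0,0.085],[-0.005,-0.0194,-0.0015,0,0,0,0.085],[-0.0059,-0.0233,-0.0015,0,0,0,0.085],[-0.0069,-0.0271,-0.0015,0,0,0,0.085],[-0.0079,-0.031,-0.0015,0,0,0,0.085],[-0.0092,-0.0358,-0.0015,0,0,0,0.085],[-0.0104,-0.0407,-0.0015,0,0,0,0.085],[-0.0116,-0.0455,-0.0015,0,0,0,0.085],[-0.0129,-0.0504,-0.0015,0,0,0,0.085]]}}

```text
t: 6.35
tool_pos: [0.6036, -0.0259, 0.0551]
eef_rot: [-1.081, 1.39, -1.39]
force: [-0.2, 3.2, 1.4]
finger_gap: 0.914
```

```bash
python3 look.py d side scene; python3 gate.py
```

```text
t 6.35 TCP lane mm [[-132.2  -37.2   55.1]] gap mm 85.0 force [-0.2  3.2  1.4]
jaw axis in lane [[-0.001  1.    -0.   ]] fingers dir [-0.  0. -1.]
side crop 156 117
scene crop 131 113
scene 1807 slope up outward -21.7 gate rad 1.252 z at y=-86 37.8 yrange [-102.3  -61.3]
scene leaf [[-5.6, -46.9, 86.1], [-3.0, -40.9, 89.5], [0.7, -34.5, 93.0]]
side 1359 slope up outward -20.7 gate rad 1.233 z at y=-86 38.8 yrange [-104.  -63.]
side caps x [[-113.1, -19.7, 62.3], [-90.3, 10.0, 73.3]]
```

View pics/d_side.png

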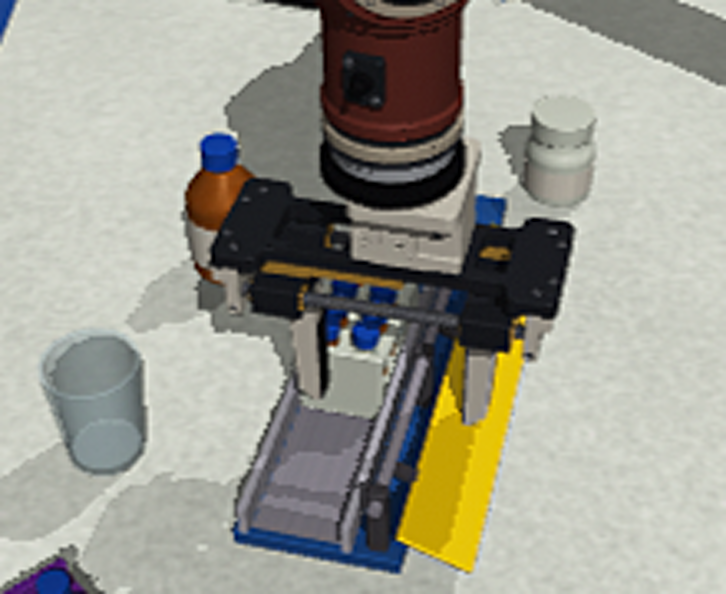

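View pics/d_scene.png

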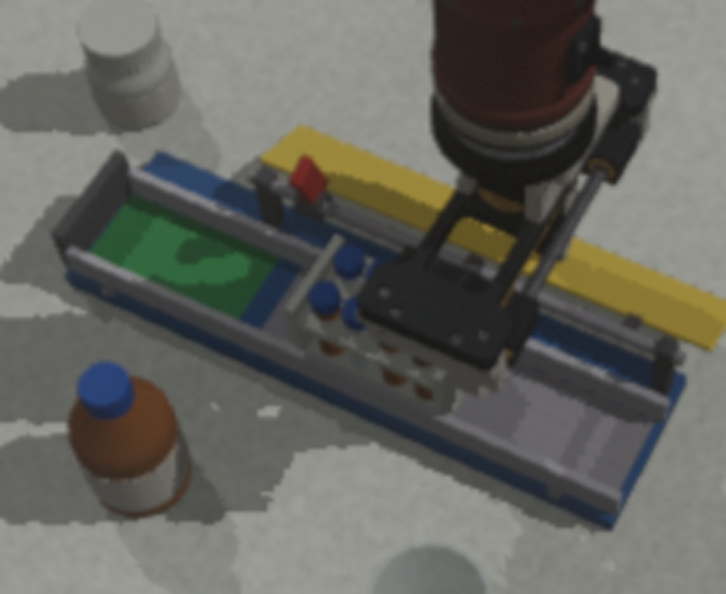

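The gate is at 1.24 rad. The rack slides level with about 3 N of push, so I continue.

{"name": "carry_out", "arguments": {"plan": [[-0.0012,-0.0048,0,0,0,0,0.085],[-0.0025,-0.0097,0,0,0,0,0.085],[-0.0037,-0.0145,0,0,0,0,0.085],[-0.005,-0.0194,0,0,0,0,0.085],[-0.0062,-0.0242,0,0,0,0,0.085],[-0.0074,-0.0291,0,0,0,0,0.085],[-0.0087,-0.0339,0,0,0,0,0.085],[-0.0099,-0.0388,0,0,0,0,0.085],[-0.0111,-0.0436,0,0,0,0,0.085],[-0.0124,-0.0484,0,0,0,0,0.085],[-0.0136,-0.0533,0,0,0,0,0.085],[-0.0149,-0.0581,0,0,0,0,0.085]]}}

```text
t: 7.75
tool_pos: [0.5887, -0.0839, 0.0552]
eef_rot: [-1.081, 1.39, -1.39]
force: [0.8, 3.6, 2.0]
finger_gap: 0.913
```

```bash
python3 look.py e scene; python3 gate.py
```

```text
t 7.75 TCP lane mm [[-72.4 -37.3  55.2]] gap mm 84.9 force [0.8 3.6 2. ]
jaw axis in lane [[-0.001  1.    -0.   ]] fingers dir [-0.  0. -1.]
scene crop 131 113
scene 1784 slope up outward -21.7 gate rad 1.251 z at y=-86 37.8 yrange [-102.4  -61. ]
side 1832 slope up outward -21.1 gate rad 1.241 z at y=-86 38.6 yrange [-103.9  -62.9]
side leaf [[-5.3, -50.7, 59.2], [-4.2, -47.1, 80.1], [9.7, -0.3, 84.5]]
side caps x [[-53.1, -20.0, 61.7], [-22.5, 14.9, 73.4]]
```

View pics/e_scene.png

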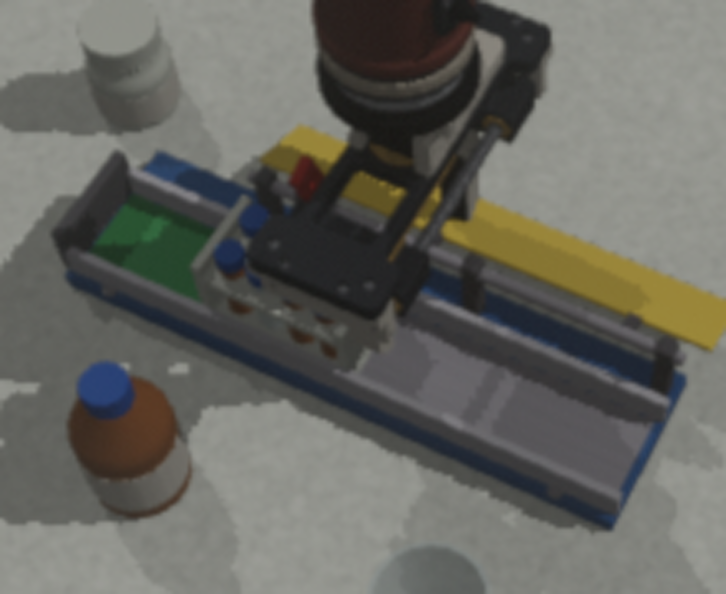

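The rack's front has passed under the open leaf, with the gate still at about 1.25 rad. Next 60 mm.

{"name": "carry_out", "arguments": {"plan": [[-0.0012,-0.0048,0,0,0,0,0.085],[-0.0025,-0.0097,0,0,0,0,0.085],[-0.0037,-0.0145,0,0,0,0,0.085],[-0.005,-0.0194,0,0,0,0,0.085],[-0.0062,-0.0242,0,0,0,0,0.085],[-0.0074,-0.0291,0,0,0,0,0.085],[-0.0087,-0.0339,0,0,0,0,0.085],[-0.0099,-0.0388,0,0,0,0,0.085],[-0.0111,-0.0436,0,0,0,0,0.085],[-0.0124,-0.0484,0,0,0,0,0.085],[-0.0136,-0.0533,0,0,0,0,0.085],[-0.0149,-0.0581,0,0,0,0,0.085]]}}

```text
t: 9.1
tool_pos: [0.5738, -0.142, 0.0551]
eef_rot: [-1.081, 1.39, -1.39]
force: [0.6, 3.9, 1.7]
finger_gap: 0.915
```

```bash
python3 look.py f scene side; python3 gate.py
```

```text
t 9.1 TCP lane mm [[-12.4 -37.4  55.1]] gap mm 85.1 force [0.6 3.9 1.7]
jaw axis in lane [[-0.001  1.    -0.   ]] fingers dir [-0.  0. -1.]
scene crop 131 113
side crop 156 117
scene 1999 slope up outward -21.5 gate rad 1.249 z at y=-86 37.8 yrange [-102.4  -61. ]
side 2133 slope up outward -21.7 gate rad 1.252 z at y=-86 38.4 yrange [-103.9  -62.9]
side leaf [[-6.8, -58.3, 59.5], [-4.2, -46.9, 75.6], [-0.6, -35.8, 90.3]]
side caps x [[6.9, -19.9, 62.3], [38.7, 13.1, 73.6]]
```

View pics/f_scene.png

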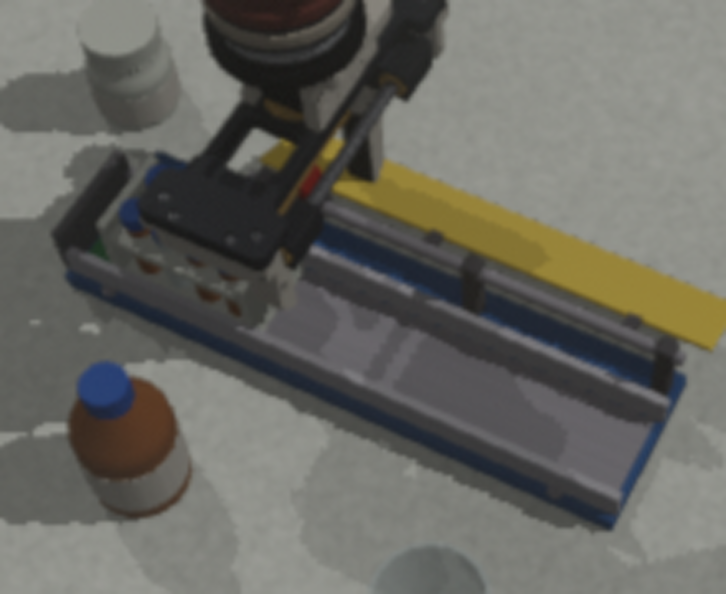

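View pics/f_side.png

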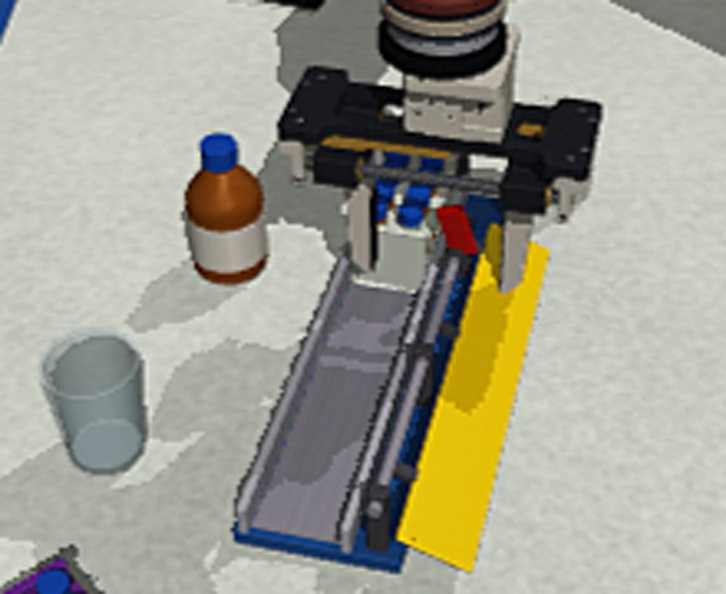

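{"name": "carry_out", "arguments": {"plan": [[-0.001,-0.0039,0,0,0,0,0.085],[-0.002,-0.0078,0,0,0,0,0.085],[-0.003,-0.0116,0,0,0,0,0.085],[-0.004,-0.0155,0,0,0,0,0.085],[-0.0045,-0.0174,0,0,0,0,0.085],[-0.005,-0.0194,0,0,0,0,0.085],[-0.0052,-0.0203,0,0,0,0,0.085],[-0.0055,-0.0213,0,0,0,0,0.085]]}}

```text
t: 10.1
tool_pos: [0.5684, -0.1628, 0.0551]
eef_rot: [-1.081, 1.39, -1.39]
force: [1.3, 3.3, 1.2]
finger_gap: 0.912
```

```bash
python3 look.py g
python3 - <<'E'
from rig import env; import numpy as np
print(np.round(env.observe()['force'],2))
E
```

```text
t 10.1 TCP lane mm [[  9.2 -37.4  55.1]] gap mm 84.8 force [1.3 3.3 1.2]
jaw axis in lane [[-0.001  1.    -0.   ]] fingers dir [-0.  0. -1.]
[1.26 3.26 1.21]
```

Not at the stop yet, since the push is still about 3.4 N. I advance in 1 mm steps.

{"name": "carry_out", "arguments": {"plan": [[-0.0002,-0.001,0,0,0,0,0.085],[-0.0005,-0.0019,0,0,0,0,0.085],[-0.0007,-0.0029,0,0,0,0,0.085],[-0.0007,-0.0029,0,0,0,0,0.085]]}}

```text
t: 10.5
tool_pos: [0.5682, -0.1633, 0.0552]
eef_rot: [-1.08, 1.389, -1.386]
force: [1.1, 6.0, 1.9]
finger_gap: 0.91
```

{"name": "carry_out", "arguments": {"plan": [[-0.0002,-0.001,0,0,0,0,0.085],[-0.0005,-0.0019,0,0,0,0,0.085],[-0.0005,-0.0019,0,0,0,0,0.085]]}}

```text
t: 10.8
tool_pos: [0.5681, -0.1635, 0.0553]
eef_rot: [-1.079, 1.389, -1.384]
force: [0.4, 8.8, 2.7]
finger_gap: 0.914
```

```bash
python3 look.py h scene side wrist; python3 gate.py
```

```text
t 10.8 TCP lane mm [[  9.9 -37.5  55.3]] gap mm 85.0 force [0.4 8.8 2.7]
jaw axis in lane [[-0.006  1.     0.   ]] fingers dir [ 0.001  0.005 -1.   ]
scene crop 131 113
side crop 156 117
scene 2106 slope up outward -21.3 gate rad 1.244 z at y=-86 38.2 yrange [-102.6  -61.1]
scene leaf [[-5.5, -46.9, 87.3], [-3.1, -42.3, 89.4], [-0.7, -35.5, 92.5]]
side 2182 slope up outward -21.5 gate rad 1.248 z at y=-86 38.7 yrange [-104.  -63.]
side leaf [[-6.9, -58.6, 59.5], [-4.0, -47.1, 77.1], [1.8, -35.8, 91.7]]
side caps x [[26.7, -19.8, 61.5], [64.6, 14.4, 74.2]]
```

View pics/h_scene.png

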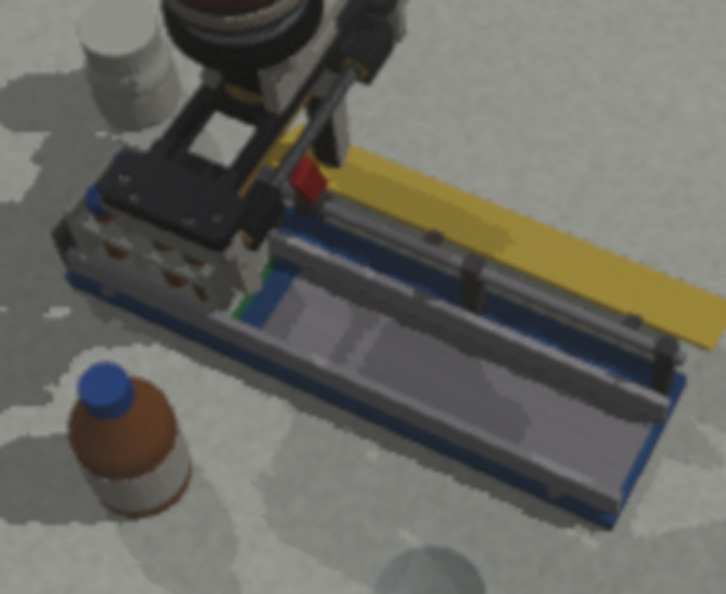

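View pics/h_side.png

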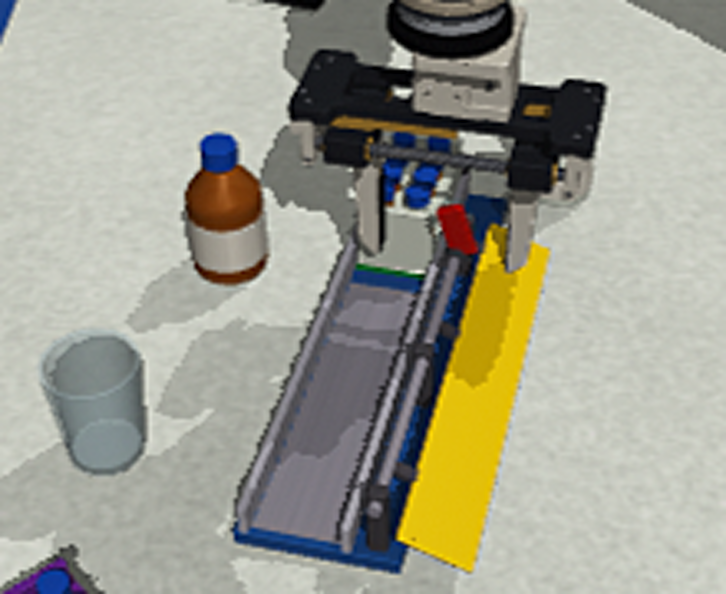

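View pics/h_wrist.png

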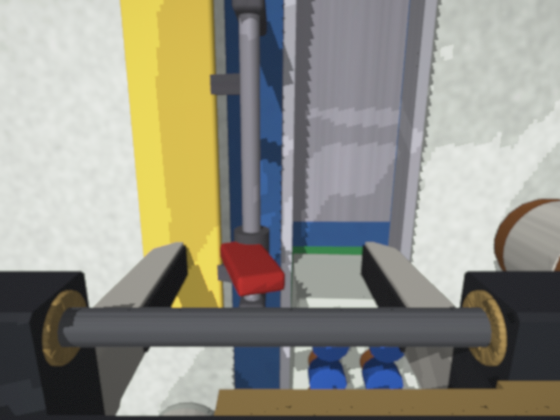

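Run:
```python
import cv2
im=cv2.imread('pics/h_wrist.png')[200:310,260:430]
cv2.imwrite('pics/h_zoom.png',cv2.resize(im,None,fx=4.5,fy=4.5,interpolation=cv2.INTER_CUBIC))
```

```text
(no output)
```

View pics/h_zoom.png

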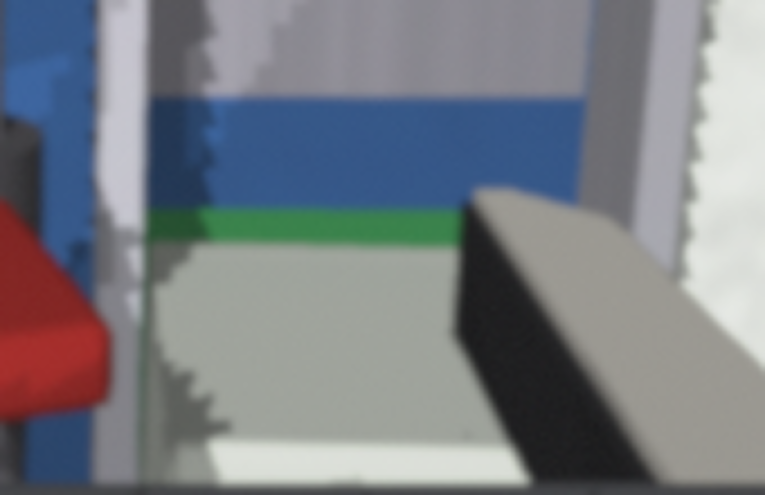

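The push force climbed to 8.8 N with no further motion, so the rack is against the stop, with only a thin green strip behind it. Its rear plate is skewed about 0.7° at most. Now I back off slightly and lift, letting the gate follow the finger down to shut.

{"name": "carry_out", "arguments": {"plan": [[0.001,0.0039,0,0,0,0,0.085],[0.002,0.0078,0,0,0,0,0.085],[0.002,0.0078,0,0,0,0,0.085],[0.002,0.0078,0.006,0,0,0,0.085],[0.002,0.0078,0.013,0,0,0,0.085],[0.002,0.0078,0.02,0,0,0,0.085],[0.002,0.0078,0.027,0,0,0,0.085],[0.002,0.0078,0.034,0,0,0,0.085],[0.002,0.0078,0.041,0,0,0,0.085],[0.002,0.0078,0.048,0,0,0,0.085],[0.002,0.0078,0.055,0,0,0,0.085],[0.002,0.0078,0.062,0,0,0,0.085]]}}

```text
t: 12.25
tool_pos: [0.5689, -0.1598, 0.1176]
eef_rot: [-1.082, 1.391, -1.39]
force: [0.8, -0.4, -0.4]
finger_gap: 0.914
```

{"name": "carry_out", "arguments": {"plan": [[0,0,0.01,0,0,0,0.085],[0,0,0.025,0,0,0,0.085],[0,0,0.045,0,0,0,0.085],[0,0,0.075,0,0,0,0.085],[0,0,0.11,0,0,0,0.085],[-0.02,0.03,0.13,0,0,0,0.085],[-0.05,0.06,0.14,0,0,0,0.085],[-0.07,0.09,0.14,0,0,0,0.085],[-0.09,0.12,0.14,0,0,0,0.085],[-0.09,0.14,0.14,0,0,0,0.085]]}}

```text
t: 13.25
tool_pos: [0.4761, -0.0177, 0.2579]
eef_rot: [-1.084, 1.39, -1.388]
force: [1.0, -0.1, 0.3]
finger_gap: 0.919
```

```bash
python3 look.py i scene side; python3 gate.py
python3 - <<'E'
from fit import *
p=np.load('lane.npy')+[.0008,-.0002,0]
for n in ['scene','side']:
    print(n,[(q,[(round(r['conf'],2),np.round(r['centre'],1).tolist()) for r in env.place_of(n,q)][:2]) for q in ['rack','leaf_tip','beaker','reagent_bottle','salt_jar']])
    im,d=env.read_camera(n); cp=env.camera_params(n)
    v,u=np.nonzero(d>0); L=W2L(p,unproj(cp,np.c_[u,v],d[v,u]))
    k=(abs(L[:,1])<25)&(L[:,2]>56)&(L[:,2]<76)&(L[:,0]<118)&(L[:,0]>10)
    print('rack top',np.percentile(L[k],[1,99],axis=0).round(1).tolist())
E
```

```text
t 13.25 TCP lane mm [[-108.6 -162.8  257.9]] gap mm 85.4 force [ 1.  -0.1  0.3]
jaw axis in lane [[-0.004  1.    -0.002]] fingers dir [-0.002 -0.    -1.   ]
scene crop 131 113
side crop 156 117
scene 3676 slope up outward 49.3 gate rad 0.013 z at y=-86 101.4 yrange [-84.8 -56.8]
scene leaf [[-4.2, -42.4, 64.6], [-2.8, -27.3, 66.6], [0.1, -11.9, 69.9]]
scene caps x [[28.5, -18.3, 68.4], [83.6, 19.9, 75.0]]
side 1309 slope up outward 49.0 gate rad 0.017 z at y=-86 100.7 yrange [-87.3 -57.2]
side leaf [[-6.6, -44.9, 51.6], [-3.7, -27.4, 62.0], [2.0, -11.5, 68.1]]
side caps x [[26.7, -20.5, 63.6], [94.7, 19.3, 74.0]]
scene [('rack', [(0.91, [367.3, 325.9]), (0.77, [187.9, 189.0])]), ('leaf_tip', [(0.61, [215.2, 184.1])]), ('beaker', [(0.83, [261.4, 310.7])]), ('reagent_bottle', [(0.68, [175.0, 257.7])]), ('salt_jar', [(0.67, [172.9, 146.2])])]
rack top [[18.0, -22.5, 56.1], [112.5, 24.4, 74.5]]
side [('rack', [(0.64, [183.4, 326.8]), (0.63, [279.4, 188.6])]), ('leaf_tip', [(0.62, [276.1, 191.1])]), ('beaker', [(0.6, [186.0, 249.6])]), ('reagent_bottle', [(0.72, [224.7, 197.1]), (0.23, [276.5, 209.5])]), ('salt_jar', [(0.77, [322.5, 173.1])])]
rack top [[17.3, -24.5, 56.3], [111.6, 23.6, 73.7]]
```

View pics/i_scene.png

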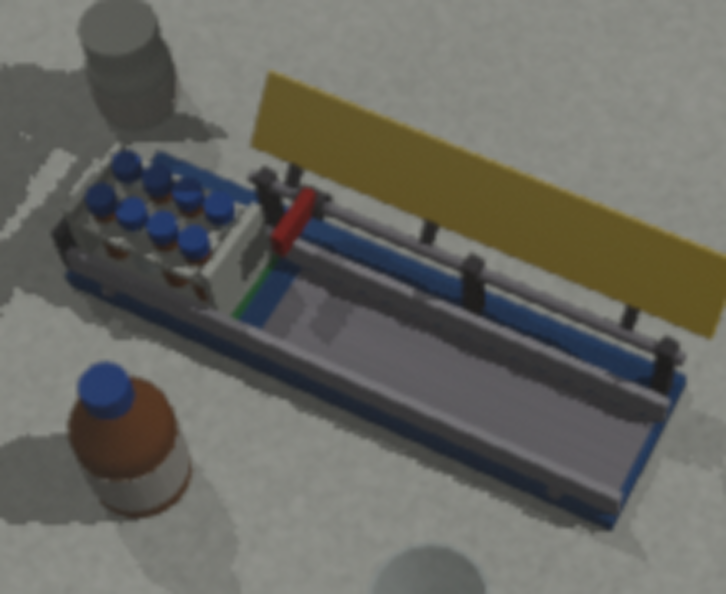

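View pics/i_side.png

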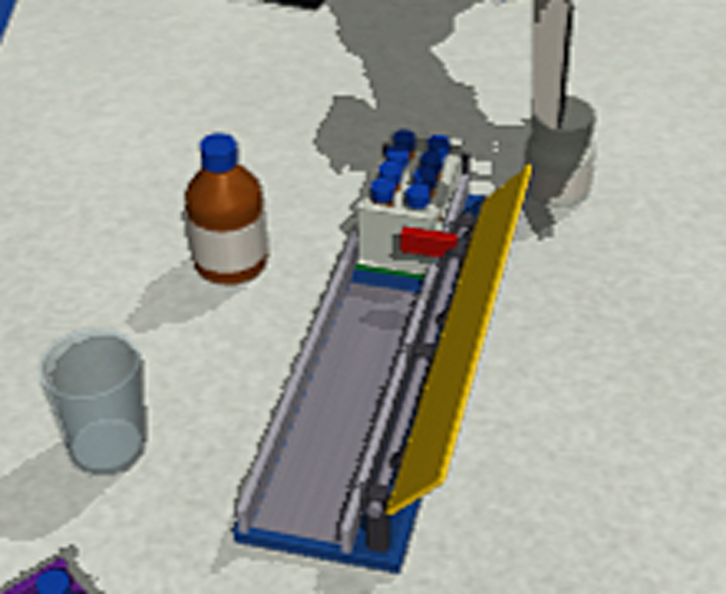

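Run:
```python
from fit import *
p=np.load('lane.npy')+[.0008,-.0002,0]
cp={n:env.camera_params(n) for n in ['scene','side']}
for n in cp:
    im=cv2.imread(f'pics/{n}0.png'); 
    _,d=env.read_camera(n); v,u=np.nonzero(d>0); L=W2L(p,unproj(cp[n],np.c_[u,v],d[v,u]))
    k=(abs(L[:,1])<24)&(L[:,2]>42)&(L[:,2]<50)&(L[:,0]>112)&(L[:,0]<135)
    k2=(abs(L[:,1])<24)&(L[:,2]>53)&(L[:,0]>95)
    print(n,'stop top x',np.percentile(L[k][:,0],[2,50,98]).round(1) if k.sum()>5 else k.sum(),'rack front x',np.percentile(L[k2][:,0],[98,99.5]).round(1))
    # skew: rear plate x vs y
    k3=(abs(L[:,1])<24)&(L[:,2]>30)&(L[:,2]<60)&(L[:,0]>12)&(L[:,0]<23)
    if k3.sum()>20: print('rear plate slope deg',np.degrees(np.arctan(np.polyfit(L[k3][:,1],L[k3][:,0],1))).round(2)[0],k3.sum(),np.median(L[k3][:,0]).round(1))
im=cv2.imread('pics/i_side.png'); cv2.imwrite('pics/i_zoom.png',cv2.resize(im[100:300,320:520],None,fx=3,fy=3))
print(env.observe()['t'])
```

```text
scene stop top x 4 rack front x [113.2 113.7]
rear plate slope deg 1.4 168 18.6
side stop top x 0 rack front x [1360.7 1367. ]
rear plate slope deg 1.08 150 19.3
14.15
```

View pics/i_zoom.png

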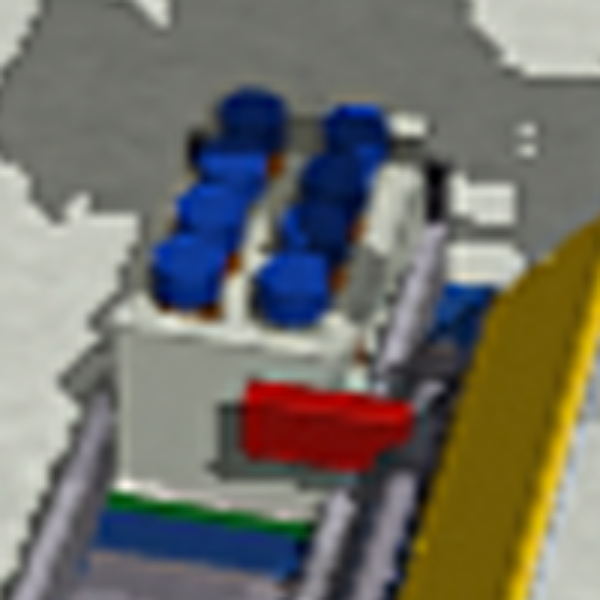

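```bash
python3 -c "
from rig import env
print(env.close_job(), env.observe()['t'])"
```

```text
the job is handed in; nothing more can be done
the job is handed in; nothing more can be done
```

The white rack is home against the end stop with the gate shut behind it, and I handed the job in at about 14 s.

- **Gate:** One fingertip pressed the yellow bar and held the gate at about 1.20–1.25 rad throughout the push. It read about 0.01 rad (shut) after I lifted away.
- **Rack:** The other fingertip pushed it past the gate with about 3–4 N. The force then rose to 8.8 N with no further movement, which I took as contact with the stop.
- **Position:** In the final images the rack spans lane x of about 18 to 113 mm in my fit. The leaf reads about 2.5 mm low in the same fit, so the true position is roughly 20 to 115 mm, which is home.
- **Bystanders:** The bottle, beaker and jar look unmoved, and the arm is clear.

**Checks that were not clean:**
- The rack sits skewed by about 0.7–1.4°, within its play in the lane, so one front corner may be about 1 mm off the stop.
- The end stop's own depth could not be read, because the rack hides it.

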